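# Close the split flow cell on its dowels and hold it shut

## Task

Press the red pedal of the ejector nest all the way down to its stop so that the blue cover block rises out of its well and can be gripped. Then lift the cover out, set it on the two dowels of the lower flow-cell half, and press it down against the sprung seal plate until the two halves meet with no gap all round; finish while still holding them pressed together with the gripper. Leave the timer, the small bottle and the conical flask where they stand.

Things in the scene. Friction and masses are not known exactly. Their poses are not given: they have to be found in the camera images.
- ejector: Ejector nest, fixed: grey base 190x100 mm with an aluminium well (outside 104x70 mm, rim 50 mm above the worktop) in which the cover sits with 2 mm play all round. Origin on the worktop under the well's centre; x along the well's long side; the pedal is on its -x side. Stands left or right of the robot's middle, turned up to 0.25 rad.
- pedal_pad (a point): Middle of the top of the red pedal pad (36 mm along the ejector's x by 50 mm, ribbed), 106 mm to the -x side of the well's centre and 47 mm above the worktop when up; it sinks about 21 mm, tipping with the pedal, and is free from above.
- pedal (a joint): Spring pedal of the ejector, rad: 0 up, 0.44 at its stop. It takes 14 to 18 N on the pad to go down (brief peaks near 22 N as it starts), springs back up when let go, and on its way down raises the lift plate under the cover.
- lift (a joint): Lift plate under the cover, m: 0 down, about 0.023 after the pedal has been pressed to its stop. Friction keeps it up after the pedal is let go.
- cover: Upper flow-cell half: blue block 84 (its x) x 50 (its y) x 32 mm high, about 0.2 kg, two 12 mm through bores on its x axis 30 mm either side of centre; same either way round. Origin: centre of its underside. Starts in the well, x along the ejector's x, top 2 mm below the rim; after the pedal stroke it stands about 20 mm above the rim: grip it there across its 50 mm width.
- stand: Lower flow-cell half, fixed: grey base 124x84 mm, aluminium block 84 (its x) x 50 mm (its y), flat upper face 40 mm above the worktop. Two upright 10 mm steel dowels on the face, on its x axis 30 mm either side of centre, 24 mm tall, the last 8 mm tapered to a 4 mm tip. Origin on the worktop under the centre. Left or right of the middle, turned up to 0.4 rad.
- parting_face (a point): Centre of the lower half's upper face, 40 mm above the worktop, axes as the stand's. The halves are closed when the cover's origin is here.
- seal (a joint): Orange sprung seal plate (38x34 mm) between the dowels, m: 0 up, standing 6 mm above the face; 0.006 when pressed level with the face. Its spring takes 5 N to start and 10 N to press level, so the cover alone rests on it with a 6 mm gap.
- timer: Bystander: white bench timer, 33x62x62 mm, between ejector and stand. Origin at the centre of its underside.
- bottle: Bystander: small clear bottle with red cap, 44 mm across, 80 mm tall, on the far left. Origin at the centre of its underside.
- flask: Bystander: conical glass flask, 69 mm across, 101 mm tall, on the far right. Origin at the centre of its underside.
Things that resemble listed ones, but are neither listed nor needed, are in the scene too. What is shaped like the stand but brown is not meant.

How it is judged:
On the way, in this order (a step that is already met when the one before it is completed fails the run):
1. the pedal is down at its stop (value of joint pedal above 0.38 rad), for 0.1 s.
2. the cover is lifted clear of the ejector in the gripper (z of cover in the frame of ejector above 0.055 m and contact force between the fingers and cover above 1 N), for 0.1 s.
At the end, for the whole second after the job is handed in: Cover on both dowels within 3 mm and 0.06 rad, level within 0.03 rad, halves closed to under 1.5 mm (seal plate pressed more than 4.2 mm, over 7 N between cover and lower half), at rest, the fingers on the cover holding it so; bystanders in place (horizontal distance between cover and parting_face below 0.003 m and angle between the x axis of cover and the x axis of stand, either way round below 0.06 rad and angle between cover's own z axis and vertical below 0.03 rad and z of cover in the frame of parting_face between -0.003 and 0.0015 m and value of joint seal above 0.0042 m and contact force between the fingers and cover above 3 N and contact force between cover and stand above 7 N and linear speed of cover below 0.02 m/s); the arm keeps its last pose, push and grip.
It fails at once if timer, bottle or flask moved more than 20 mm or tipped (distance of any of timer, bottle, flask from where it was at the start of the episode above 0.02 m or angle between any of timer, bottle, flask's own z axis and vertical above 0.3 rad).
It also fails if it takes over 58 s, if anything falls off the work surface, if the arm or the gripper's body presses on something with over 40 N, if the wrist force passes 120 N, or if a joint passes its speed limit or range.

## Robot

A 7-joint arm with a two-finger parallel gripper is mounted at the origin on a cart in front of the work surface, level with it; the furniture and walls round the work are solid. World frame = base frame: x ahead of the robot, y to its left, z up, the work surface at z = 0. Lengths are in m, angles in rad, forces in N, time in s.
With the tool pointing down it reaches from about 0.425 to 0.95 m from the base axis. Payload 4.7 kg.
Tool frame: the origin (TCP) lies midway between the tips of the shut fingers; the grasp point (between the pads) lies 19 mm behind it; z points along the fingers, y is the line along which they close (so a half turn about z gives the same grasp; the last joint's range is limited). The gripper opens to 85 mm and grips with 20 to 120 N. Pads are 22 mm wide; open, the fingers measure 114 mm over their backs; the gripper's body (76 mm by 85 mm) begins 54 mm behind the grasp point. The pads swing forward as they close: fully open they stand 13 mm farther back than shut.
Start: joints at [-1.349, 0.469, -0.049, 1.532, 0.024, 1.141, -0.082], TCP at [0.167, 0.654, 0.208] pointing down, gripper open.
Joint ranges: [-2.59, 2.59], [-0.33, 1.99], [-1.39, 1.29], [0.1, 2.45], [-1.04, 4.18], [0.21, 1.99], [-2.66, 2.66]. Speed limits (rad/s): [2.57, 2.57, 3.14, 3.14, 3.14, 3.14, 3.14].

## Interface

Orientations are given as a unit quaternion [w, x, y, z].
In Python, from bench import arm gives the robot as it stands. The module is installed in compiled form; this text tells all that it offers.
- The arm moves only by the tool jog_arm, never from a script. Its argument "targets" is one flat list of numbers, 5 for each row, row after row: the closure, from -1 (fully open) to 1 (shut), then the shift along the world's x, y, z in mm, then the turn about the world's z in degrees. In form: [fingers, x, y, z, roll, fingers, x, y, z, roll, ...]. A call has 1 to 10 rows; each row shifts and turns the commanded pose from where the row before left it; what a row does not reach is not made up. A row lasts 1/12 s, in which the tool goes at most 41.7 mm and 7.16 degrees, less where a joint would pass 70% of its speed; a pose out of reach is approached as far as the arm can. A call is refused whole if a number of a shift passes 41.7 or a number of a turn 7.16, either way. A call with a gripper value outside its range is refused whole. The fingers move at their own pace and stop on an object; "newtons" is the grip in N (left out, the last holds). Time passes only in rows, so rows that do not move let the fingers close. It gives the time, the measured TCP pose, the force, the opening and the grip force at its end, in the units of the state.
- arm.sense(): the state, without advancing time (a new reading comes with each control period).
- arm.snapshot(name): name is "side" or "top" or "wrist"; returns (picture, depth): 400x640x3 uint8, red, green, blue; 400x640 float32, m along the optical axis (not along the pixel's ray), 0 where there is no reading.
- arm.camera_model(name): a dict with "mtx" (3x3 intrinsics, pixels), "view" (4x4, takes a point from world to camera coordinates). Camera axes: x right, y down, z forward; pixel columns grow to the right and rows downward; lengths in m; the calibration is good to about 2 mm. A picture is of the moment at which its call begins: read the wrist's pose just before it. camera_model takes no time and is no camera call; for the wrist camera it gives the pose at the moment of the call.
- arm.close_job(): hands the job in; it is judged then, once.
Trained networks look in the newest picture that a camera, given by its name, has taken for a name from the list of things; names that differ only in an ending like _2 or _b are one class to them, and where a whole thing is asked for, a point or a joint stands for the part that bears it (a point fixed in the world has none). Each returns a list of dicts, best first, with "p" (0 to 1); they miss things now and then, are a little off and sometimes report something else, mostly with a low value. They report only what shows in the picture. A call takes as long as a camera call. They do not tell look-alikes from the thing itself.
- arm.outline_of(camera, name): "pixels" (400x640 bool, what is visible of it) and "centre" ([column, row] in pixels, amid what is visible of it).
The state is a dict: "time": time; "qpos": joint angles; "dq": joint speeds; "tau": joint torques, N m; "tool_pos": TCP position; "tool_rot": TCP orientation; "wrist_force": force on the tool from outside, world axes, zero at the start; "wrist_torque": the same for the moment, N m; "opening": finger opening in m; "grip_force": force on a finger pad.
Only numpy, scipy, OpenCV 4.12 (cv2) and the standard library are available. Lean on these libraries where they do the work, as an engineer would, in place of code of your own. Each camera call takes 0.05 s, during which the arm holds its last target. There are 200 camera calls.

## Working session

There is one attempt and no reset: what is moved stays moved. The work goes in short steps, Python scripts to look and compute and a tool call to move; the robot and the scene stay as the last step left them, time stands still between calls to the robot, and variables do not carry over. Pictures are saved under pics/ and viewed, at most 10 in all, crops included, and the job is handed in when it is done.

Besides the shell and the picture viewer there is one more tool, called after "Request:" by a JSON object that holds its "api" and its "payload", one argument or row to a line. jog_arm: Moves the arm, as the interface text tells. Its arguments: {"type":"object","properties":{"targets":{"type":"array","items":{"type":"number"}},"newtons":{"type":"number"}},"required":["targets"]}

```bash
mkdir -p pics; ls
cat > h.py <<'E'
import numpy as np, cv2
from bench import arm
def snap(n,f):
    M=arm.camera_model(n); im,d=arm.snapshot(n)
    cv2.imwrite('pics/'+f+'.png',im[:,:,::-1]); np.savez('pics/'+f,im=im,d=d,K=M['mtx'],V=M['view']); return im,d,M
def pts(d,M,mask):
    K=np.array(M['mtx']);V=np.array(M['view'])
    r,c=np.nonzero(mask&(d>0)); z=d[r,c]
    P=np.stack([(c-K[0,2])/K[0,0]*z,(r-K[1,2])/K[1,1]*z,z,np.ones_like(z)])
    return (np.linalg.inv(V)@P)[:3].T
E
python3 - <<'E'
from h import *
s=arm.sense(); print({k:np.round(v,3) for k,v in s.items()})
for n in ['top','side']:
    im,d,M=snap(n,n+'0'); V=np.array(M['view']); print(n,np.round(np.linalg.inv(V)[:3,3],3),np.array(M['mtx']).round(1).tolist())
    for t in ['ejector','pedal','cover','stand','seal','timer','bottle','flask']:
        for o in arm.outline_of(n,t)[:3]:
            P=pts(d,M,o['pixels'])
            print(t,round(o['p'],2),np.round(o['centre']),o['pixels'].sum(),np.round(np.median(P,0),3) if len(P) else '', np.round(np.percentile(P[:,2],95),3) if len(P) else '')
E
```

```text
pics
{'time': np.float64(0.0), 'qpos': array([-1.349,  0.469, -0.049,  1.534,  0.024,  1.141, -0.082]), 'dq': array([-0.002,  0.   , -0.   ,  0.001,  0.   ,  0.002,  0.001]), 'tau': array([ 0.0000e+00, -5.1031e+01, -4.7000e-02, -2.3771e+01,  1.0000e-02,
        7.0000e-03,  0.0000e+00]), 'tool_pos': array([0.167, 0.653, 0.207]), 'tool_rot': array([-0.   ,  0.125,  0.992, -0.001]), 'wrist_force': array([-0.121,  0.614,  0.467]), 'wrist_torque': array([-0.016, -0.032,  0.022]), 'grip_force': np.float64(0.0), 'opening': np.float64(0.086)}
top [ 0.27  -0.005  1.267] [[426.4, 0.0, 310.9], [0.0, 426.4, 201.5], [0.0, 0.0, 1.0]]
ejector 0.73 [393. 196.] 1655 [ 0.5   -0.237  0.013] 0.052
ejector 0.43 [394. 204.] 306 [ 0.466 -0.252  0.046] 0.05
pedal 0.66 [399. 207.] 267 [ 0.464 -0.253  0.046] 0.05
cover 0.65 [390. 173.] 466 [ 0.561 -0.23   0.048] 0.052
stand 0.8 [266. 179.] 1121 [0.549 0.133 0.015] 0.049
stand 0.71 [223. 233.] 1211 [0.402 0.26  0.014] 0.048
seal 0.58 [221. 230.] 154 [0.402 0.265 0.046] 0.05
seal 0.43 [265. 178.] 139 [0.556 0.136 0.047] 0.051
timer 0.6 [308. 193.] 262 [ 0.497 -0.002  0.061] 0.066
bottle 0.77 [176. 205.] 274 [0.474 0.39  0.058] 0.083
flask 0.56 [452. 216.] 478 [ 0.424 -0.398  0.043] 0.1
side [-0.264 -0.677  0.836] [[453.2, 0.0, 307.4], [0.0, 453.2, 199.4], [0.0, 0.0, 1.0]]
ejector 0.83 [382. 259.] 1849 [ 0.495 -0.262  0.008] 0.048
ejector 0.53 [387. 239.] 404 [ 0.555 -0.234  0.045] 0.048
pedal 0.65 [375. 262.] 297 [ 0.459 -0.258  0.044] 0.047
cover 0.68 [387. 237.] 460 [ 0.557 -0.234  0.045] 0.048
cover 0.23 [309. 216.] 420 [ 0.486 -0.015  0.041] 0.061
stand 0.98 [289. 198.] 844 [0.533 0.116 0.017] 0.045
stand 0.86 [224. 199.] 835 [0.384 0.245 0.018] 0.045
seal 0.52 [222. 190.] 109 [0.397 0.256 0.043] 0.046
timer 0.67 [306. 215.] 521 [ 0.486 -0.01   0.038] 0.061
bottle 0.85 [216. 167.] 297 [0.465 0.383 0.044] 0.078
flask 0.63 [423. 307.] 1017 [ 0.409 -0.419  0.043] 0.096
```

```bash
python3 -c "
import cv2
a=cv2.imread('pics/top0.png')[130:270,150:490]
cv2.imwrite('pics/c1.png',cv2.resize(a,None,fx=2.35,fy=2.35,interpolation=cv2.INTER_CUBIC))
a=cv2.imread('pics/side0.png')[130:350,180:480]
cv2.imwrite('pics/c2.png',cv2.resize(a,None,fx=2.6,fy=2.6,interpolation=cv2.INTER_CUBIC))"
```

```text
(no output)
```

View pics/c1.png

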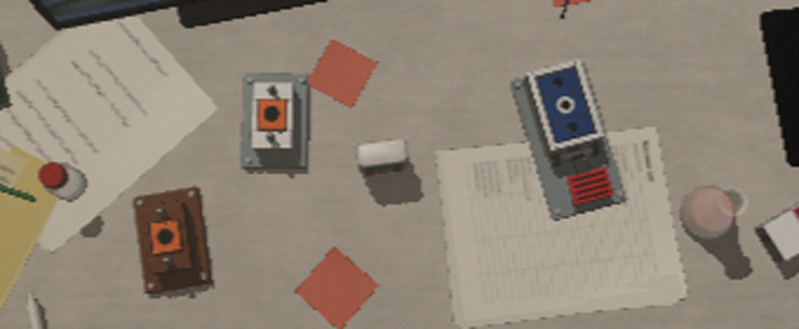

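View pics/c2.png

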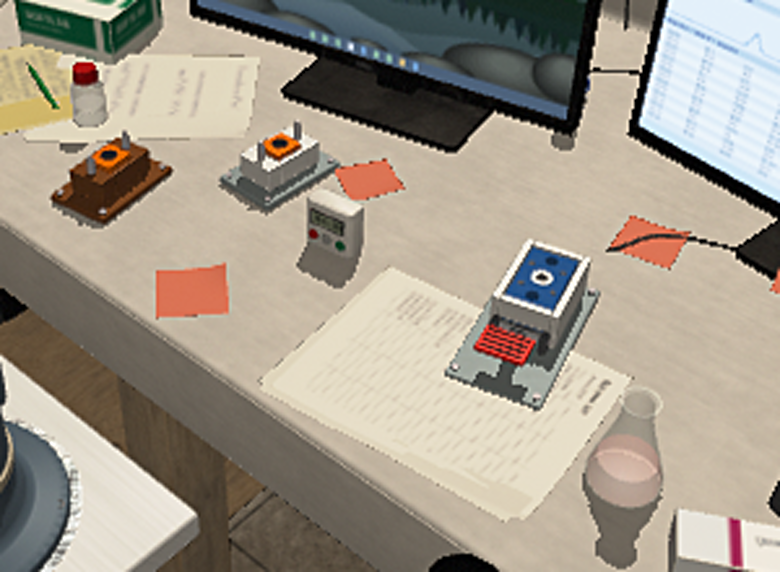

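Run:
```python
from h import *
from scipy.spatial.transform import Rotation as R
s=arm.sense();M=arm.camera_model('wrist');C=np.linalg.inv(np.array(M['view']))
q=s['tool_rot'];Rt=R.from_quat([q[1],q[2],q[3],q[0]]).as_matrix()
print(np.array(M['mtx']).round(1).tolist(), (Rt.T@(C[:3,3]-s['tool_pos'])).round(3), (Rt.T@C[:3,:3]).round(3).tolist(),Rt.round(3).tolist())
# coarse axes from top picture
d=np.load('pics/top0.npz')
M=dict(mtx=d['K'],view=d['V'])
im=d['im'].astype(int);h=cv2.cvtColor(d['im'],cv2.COLOR_RGB2HSV)
P=pts(d['d'],M,(h[...,0]>105)&(h[...,0]<125)&(h[...,1]>120)&(h[...,2]>50))
P=P[(abs(P[:,2]-.05)<.01)&(abs(P[:,0]-.56)<.08)&(abs(P[:,1]+.23)<.08)]
print(len(P),cv2.minAreaRect(P[:,:2].astype(np.float32)*1000),P.mean(0))
```

```text
[[339.9, 0.0, 326.6], [0.0, 339.9, 197.9], [0.0, 0.0, 1.0]] [ 0.074 -0.    -0.165] [[-0.0, -0.956, -0.293], [1.0, -0.0, -0.001], [0.0, -0.293, 0.956]] [[-0.969, 0.248, -0.0], [0.248, 0.969, 0.0], [0.0, 0.0, -1.0]]
265 ((560.4503173828125, -231.86700439453125), (81.7928466796875, 46.44044494628906), 14.93917465209961) [ 0.56101119 -0.23258879  0.04845581]
```

Request:
{"api": "jog_arm", "payload": {
  "targets": [1, 36, -20, 0, 0, 1, 36, -20, 5, 0, 1, 36, -20, 5, 0, 1, 36, -20, 5, 0, 1, 36, -20, 5, 0, 1, 25, -30, 5, 5, 1, 25, -30, 5, 5, 1, 25, -30, 5, 5, 1, 25, -30, 5, 5, 1, 25, -30, 0, 5]
}}

```text
time: 1.73
tool_pos: [0.474, 0.4027, 0.2499]
tool_rot: [0.001, -0.095, 0.995, 0.001]
wrist_force: [0.2, 1.3, 0.8]
opening: -0.0002
grip_force: 0.0
```

Request:
{"api": "jog_arm", "payload": {
  "targets": [1, 10, -38, 0, 0, 1, 10, -38, 0, 0, 1, 10, -38, 0, 0, 1, 10, -38, 0, 0, 1, 6, -38, 0, 0, 1, 0, -38, 0, 0, 1, 0, -35, 0, 0, 1, 0, 0, 0, 0, 1, 0, 0, 0, 0]
}}

```text
time: 2.48
tool_pos: [0.5188, 0.1384, 0.2489]
tool_rot: [0.0, -0.09, 0.996, 0.0]
wrist_force: [0.2, 0.5, 0.3]
opening: -0.0002
grip_force: 0.0
```

Run:
```python
from h import *
im,d,M=snap('wrist','w1');print(arm.sense()['tool_pos'].round(4),np.abs(arm.sense()['dq']).max().round(3))
for t in ['stand','seal']:
    for o in arm.outline_of('wrist',t)[:2]:
        P=pts(d,M,o['pixels']); print(t,round(o['p'],2),np.round(o['centre']),P.mean(0).round(4))
        for a,b in [(.037,.044),(.043,.05),(.05,.068)]:
            Q=P[(P[:,2]>a)&(P[:,2]<b)]
            if len(Q)>5: print(a,len(Q),Q.mean(0).round(4),np.round(cv2.minAreaRect(Q[:,:2].astype(np.float32)*1000)[1]),np.array(cv2.minAreaRect(Q[:,:2].astype(np.float32)*1000)[0]).round(1),cv2.minAreaRect(Q[:,:2].astype(np.float32)*1000)[2])
```

```text
[0.5186 0.1408 0.2488] 0.035
stand 0.93 [320. 184.] [0.5467 0.1328 0.0247]
0.037 1869 [0.552  0.1332 0.0392] [50. 84.] [555.1 133.2] 88.59435272216797
0.043 984 [0.5545 0.1331 0.0452] [34. 63.] [551.8 133.3] 88.33622741699219
0.05 137 [0.5523 0.1331 0.0583] [ 9. 67.] [553.6 133.1] 88.33052062988281
stand 0.55 [454.  74.] [0.4029 0.2551 0.0255]
0.037 2536 [0.4021 0.261  0.0393] [84. 51.] [403.6 262.9] 8.798415184020996
0.043 1352 [0.4034 0.2624 0.0452] [69. 35.] [404.1 263. ] 8.643815040588379
0.05 203 [0.4017 0.2609 0.058 ] [69.  9.] [403.5 262.4] 9.23669719696045
seal 0.76 [464.  75.] [0.4037 0.262  0.0449]
0.037 180 [0.4054 0.2571 0.0426] [37. 37.] [403.7 264.2] 10.322192192077637
0.043 1259 [0.4037 0.2626 0.0452] [37. 35.] [404.  262.9] 8.995285034179688
seal 0.74 [315. 192.] [0.5537 0.1334 0.0448]
0.037 113 [0.5478 0.1335 0.0423] [34. 40.] [556.  133.3] 88.26927185058594
0.043 953 [0.5543 0.1332 0.0452] [34. 38.] [554.9 133.2] 88.33622741699219
```

View pics/w1.png

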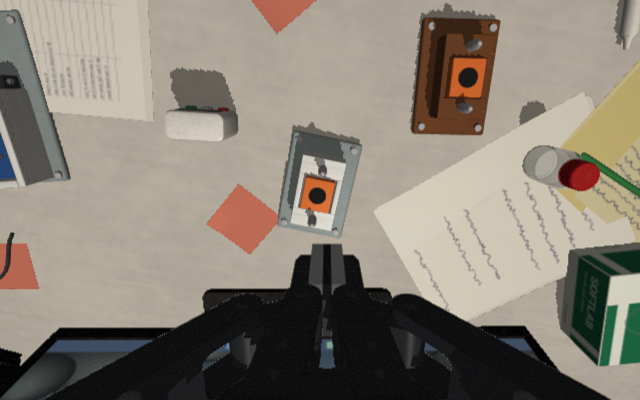

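Request:
{"api": "jog_arm", "payload": {
  "targets": [1, -6, -40, 0, 0, 1, -6, -40, 0, 0, 1, -6, -40, -5, 0, 1, -6, -40, -5, 0, 1, -6, -40, -5, 0, 1, -6, -40, -5, 0, 1, -6, -40, -5, 1, 1, -6, -40, -5, 1, 1, -6, -40, 0, 1, 1, -5, -36, 0, 1]
}}

```text
time: 3.47
tool_pos: [0.4597, -0.2559, 0.2182]
tool_rot: [-0.0, -0.129, 0.992, 0.0]
wrist_force: [1.2, -0.9, -0.3]
opening: -0.0001
grip_force: 0.0
```

Request:
{"api": "jog_arm", "payload": {
  "targets": [1, 0, 0, 0, 0, 1, 0, 0, 0, 0]
}}

```text
time: 3.63
tool_pos: [0.4598, -0.256, 0.2183]
tool_rot: [-0.0, -0.126, 0.992, -0.0]
wrist_force: [-0.0, 0.2, 0.2]
opening: 0.0005
grip_force: 0.0
```

```bash
cat > ej.py <<'E'
from h import *
def rect(P): 
    r=cv2.minAreaRect(P[:,:2].astype(np.float32)*1000); return np.round(r[0],1),np.round(r[1],1),round(r[2],2)
def look(f):
    im,d,M=snap('wrist',f); s=arm.sense(); print(s['time'].round(2),s['tool_pos'].round(4),s['tool_rot'].round(4),np.abs(s['dq']).max().round(3))
    for t in ['ejector','pedal','cover']:
      for o in arm.outline_of('wrist',t)[:2]:
        P=pts(d,M,o['pixels']); print(t,round(o['p'],2),np.round(o['centre']),P.mean(0).round(4),len(P),'z5/50/95',np.percentile(P[:,2],[5,50,95]).round(4))
        lo=np.percentile(P[:,2],90)
        Q=P[P[:,2]>lo-.006]; print('  top layer',len(Q),Q.mean(0).round(4),rect(Q))
E
python3 -c "
from ej import *
look('w2')"
```

```text
Traceback (most recent call last):
  File "ej.py", line 5, in look
    im,d,M=snap('wrist',f); s=arm.sense(); print(s['time'].round(2),s['tool_pos'].round(4),s['tool_rot'].round(4),np.abs(s['dq']).max().round(3))
                                                 ^^^^^^^^^^^^^^^
AttributeError: 'float' object has no attribute 'round'
```

View pics/w2.png

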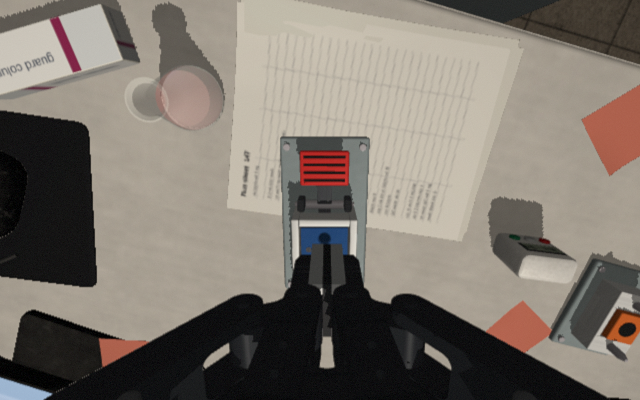

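```bash
sed -i "s/s\['time'\].round(2)/s['time']/" ej.py; python3 -c "
from ej import *
look('w3')"
```

```text
3.7333 [ 0.4606 -0.253   0.2181] [-1.000e-04 -1.289e-01  9.917e-01  6.000e-04] 0.014
ejector 0.85 [323. 188.] [ 0.488  -0.2531  0.0224] 9242 z5/50/95 [0.0057 0.0081 0.049 ]
  top layer 2836 [ 0.4839 -0.2545  0.0472] (array([ 508.5, -247. ]), array([141.9,  70.1]), 14.28)
pedal 0.72 [320. 169.] [ 0.4667 -0.2578  0.0413] 2272 z5/50/95 [0.0241 0.0459 0.0475]
  top layer 1676 [ 0.4566 -0.2604  0.0463] (array([ 457.1, -260.1]), array([35.3, 49. ]), 14.74)
cover 0.65 [318. 235.] [ 0.5312 -0.2433  0.0459] 1010 z5/50/95 [0.0363 0.0469 0.0482]
  top layer 938 [ 0.5308 -0.2435  0.047 ] (array([ 500.4, -248.5]), array([103.,  49.]), 13.45)
```

Request:
{"api": "jog_arm", "payload": {
  "targets": [1, -3, -4, -35, 0, 1, 0, 0, -38, 0, 1, 0, 0, -38, 0, 1, 0, 0, -30, 0, 1, 0, 0, -15, 0, 1, 0, 0, 0, 0]
}}

```text
time: 4.38
tool_pos: [0.4545, -0.2563, 0.059]
tool_rot: [-0.003, -0.129, 0.992, 0.002]
wrist_force: [-0.7, -0.1, 0.5]
opening: 0.0
grip_force: 0.0
```

Request:
{"api": "jog_arm", "payload": {
  "targets": [1, 0, 0, -5, 0, 1, 0, 0, -5, 0, 1, 0, 0, -5, 0, 1, 0, 0, -5, 0, 1, 0, 0, -5, 0]
}}

```text
time: 4.8
tool_pos: [0.4571, -0.2592, 0.0378]
tool_rot: [0.001, -0.127, 0.992, -0.0]
wrist_force: [-0.4, -0.3, -0.5]
opening: 0.0003
grip_force: 0.0
```

Run:
```python
from h import *
im,d,M=snap('side','s1')
cv2.imwrite('pics/c3.png',cv2.resize(im[180:340,280:500,::-1],None,fx=3.5,fy=3.5,interpolation=cv2.INTER_CUBIC))
print(arm.sense()['wrist_force'].round(1),arm.sense()['tool_pos'].round(4))
```

```text
[-0.  -0.3 -0.4] [ 0.4563 -0.2588  0.0368]
```

View pics/c3.png

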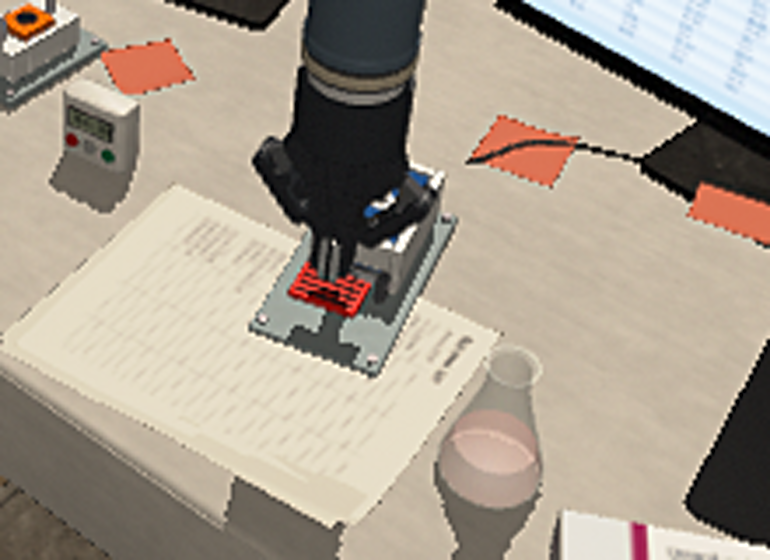

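Request:
{"api": "jog_arm", "payload": {
  "targets": [1, 0, 0, -4, 0, 1, 0, 0, -4, 0, 1, 0, 0, 0, 0]
}}

```text
time: 5.1
tool_pos: [0.4561, -0.2589, 0.0288]
tool_rot: [-0.0, -0.127, 0.992, 0.0]
wrist_force: [0.2, 0.6, -0.1]
opening: -0.0001
grip_force: 0.0
```

Run:
```python
from h import *
for n in ['wrist','side','top']:
    im,d,M=snap(n,n+'p')
    h=cv2.cvtColor(im,cv2.COLOR_RGB2HSV)
    P=pts(d,M,((h[...,0]<6)|(h[...,0]>174))&(h[...,1]>180)&(h[...,2]>70))
    P=P[(abs(P[:,0]-.457)<.06)&(abs(P[:,1]+.26)<.06)&(P[:,2]>.01)]
    if len(P): print(n,len(P),P.mean(0).round(4),P.min(0).round(3),P.max(0).round(3))
    if n=='wrist': cv2.imwrite('pics/c4.png',cv2.resize(im[100:300,200:440,::-1],None,fx=3,fy=3,interpolation=cv2.INTER_CUBIC))
    K=np.array(M['mtx']);V=np.array(M['view']);p=V@[.457,-.259,.0288,1];print((K@p[:3]/p[2])[:2].round())
```

```text
wrist 2808 [ 0.4509 -0.2632  0.0462] [ 0.435 -0.287  0.01 ] [ 0.503 -0.222  0.095]
[327. 243.]
side 112 [ 0.4496 -0.2622  0.0443] [ 0.433 -0.287  0.037] [ 0.474 -0.233  0.062]
[374. 266.]
[400. 210.]
```

View pics/c4.png

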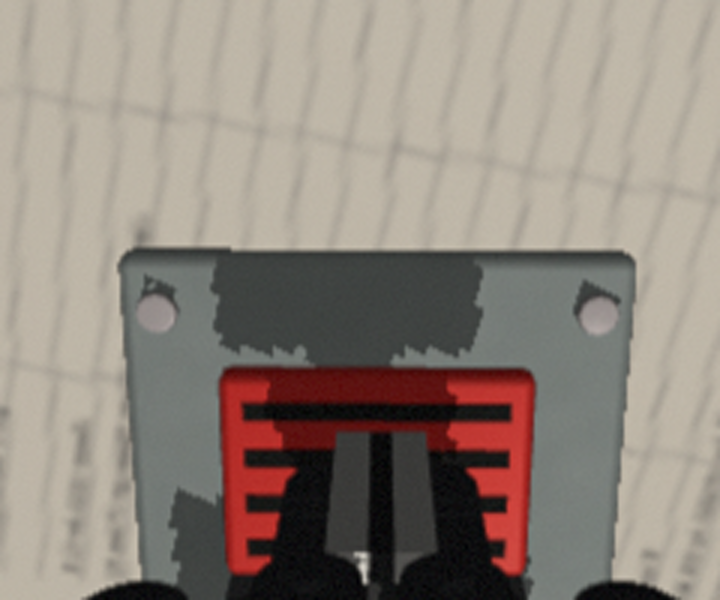

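Run:
```python
from h import *
f=np.load('pics/wristp.npz');M=dict(mtx=f['K'],view=f['V'])
for r in range(236,290,4):
  m=np.zeros((400,640),bool);m[r,316:322]=1;P=pts(f['d'],M,m);
  m[:]=0;m[r,336:341]=1;Q=pts(f['d'],M,m);print(r,P.mean(0).round(4),Q.mean(0).round(4))
```

```text
236 [ 0.4464 -0.2658  0.0468] [ 0.444  -0.257   0.0469]
240 [ 0.4486 -0.2653  0.0463] [ 0.4461 -0.2564  0.0466]
244 [ 0.4461 -0.2657  0.0562] [ 0.4441 -0.2573  0.0559]
248 [ 0.4462 -0.2655  0.0599] [ 0.4441 -0.2574  0.0599]
252 [ 0.4462 -0.2655  0.0638] [ 0.4442 -0.2575  0.0638]
256 [ 0.4462 -0.2654  0.0674] [ 0.4442 -0.2576  0.0674]
260 [ 0.4463 -0.2653  0.0707] [ 0.4444 -0.2577  0.0705]
264 [ 0.446  -0.2652  0.0745] [ 0.4443 -0.2578  0.0742]
268 [ 0.4463 -0.2651  0.0772] [ 0.4444 -0.2579  0.0773]
272 [ 0.4459 -0.2651  0.081 ] [ 0.4442 -0.2581  0.0806]
276 [ 0.4463 -0.265   0.0831] [ 0.4444 -0.2581  0.0833]
280 [ 0.446  -0.265   0.0865] [ 0.4446 -0.2582  0.0858]
284 [ 0.4464 -0.2648  0.0885] [ 0.4447 -0.2582  0.0883]
288 [ 0.4467 -0.2647  0.0904] [ 0.4436 -0.2587  0.0928]
```

Request:
{"api": "jog_arm", "payload": {
  "targets": [1, 0, 0, -4, 0, 1, 0, 0, -4, 0]
}}

```text
time: 5.42
tool_pos: [0.4561, -0.2597, 0.0219]
tool_rot: [-0.0, -0.127, 0.992, -0.0]
wrist_force: [-7.8, -1.1, 15.7]
opening: -0.0002
grip_force: 8.1
```

Request:
{"api": "jog_arm", "payload": {
  "targets": [1, 0, 0, -4, 0, 1, 0, 0, -4, 0, 1, 0, 0, -4, 0, 1, 0, 0, 0, 0]
}}

```text
time: 5.75
tool_pos: [0.4512, -0.2608, 0.0092]
tool_rot: [-0.004, -0.126, 0.992, 0.001]
wrist_force: [-10.7, -2.6, 11.9]
opening: -0.0001
grip_force: 7.0
```

Request:
{"api": "jog_arm", "payload": {
  "targets": [1, 2, 0, -4, 0, 1, 2, 0, -4, 0, 1, 0, 0, -3, 0, 1, 0, 0, 0, 0]
}}

```text
time: 6.08
tool_pos: [0.4505, -0.2611, 0.0027]
tool_rot: [-0.007, -0.125, 0.992, 0.004]
wrist_force: [-31.2, 3.1, 63.5]
opening: 0.0002
grip_force: 34.9
```

Request:
{"api": "jog_arm", "payload": {
  "targets": [1, 0, 0, 1, 0, 1, 0, 0, 1, 0]
}}

```text
time: 6.25
tool_pos: [0.4505, -0.2611, 0.0035]
tool_rot: [-0.007, -0.125, 0.992, 0.003]
wrist_force: [-25.8, 0.8, 42.5]
opening: 0.0002
grip_force: 24.4
```

Run:
```python
from h import *
im,d,M=snap('wrist','wp2')
h=cv2.cvtColor(im,cv2.COLOR_RGB2HSV)
P=pts(d,M,((h[...,0]<6)|(h[...,0]>174))&(h[...,1]>180)&(h[...,2]>70))
P=P[(abs(P[:,0]-.457)<.04)&(abs(P[:,1]+.26)<.04)&(P[:,2]>.01)&(P[:,2]<.06)]
A=np.c_[P[:,:2],np.ones(len(P))];print(len(P),P.mean(0),np.linalg.lstsq(A,P[:,2],rcond=None)[0])
for n in ['top','side']:
    im,d,M=snap(n,n+'p2')
    h=cv2.cvtColor(im,cv2.COLOR_RGB2HSV)
    P=pts(d,M,(h[...,0]>105)&(h[...,0]<125)&(h[...,1]>120)&(h[...,2]>40))
    P=P[(abs(P[:,0]-.56)<.08)&(abs(P[:,1]+.23)<.06)&(P[:,2]>.03)&(P[:,2]<.09)]
    print(n,len(P),P.mean(0).round(4),np.percentile(P[:,2],[10,50,90]).round(4))
print(arm.sense()['wrist_force'])
```

```text
2990 [ 0.44754163 -0.2620419   0.02141467] [ 0.46895076  0.11795301 -0.15755169]
top 319 [ 0.5585 -0.2315  0.0713] [0.0683 0.0713 0.074 ]
side 108 [ 0.5729 -0.2492  0.0641] [0.0508 0.0677 0.0694]
[-26.75647929   1.29172214  49.33029325]
```

Request:
{"api": "jog_arm", "payload": {
  "targets": [1, 0, 0, 15, 0, 1, 0, 0, 30, 0, 1, 0, 0, 40, 0, 1, 0, 0, 40, 0, 1, 10, 3, 40, 0, -1, 20, 5, 35, 0, -1, 20, 5, 30, 0, -1, 0, 0, 0, 0, -1, 0, 0, 0, 0]
}}

```text
time: 7.15
tool_pos: [0.5122, -0.2458, 0.2318]
tool_rot: [0.002, -0.128, 0.992, -0.001]
wrist_force: [-0.8, -0.3, 0.1]
opening: 0.0485
grip_force: 0.0
```

Run:
```python
from ej import *
look('w4')
f=np.load('pics/w4.npz');M=dict(mtx=f['K'],view=f['V'])
h=cv2.cvtColor(f['im'],cv2.COLOR_RGB2HSV)
P=pts(f['d'],M,(h[...,0]>100)&(h[...,0]<128)&(h[...,1]>100)&(h[...,2]>30))
P=P[(abs(P[:,0]-.56)<.08)&(abs(P[:,1]+.23)<.06)&(abs(P[:,2]-.07)<.006)]
print(len(P),P.mean(0).round(4),rect(P))
```

```text
7.2 [ 0.5102 -0.2459  0.23  ] [-3.000e-04 -1.276e-01  9.918e-01  1.000e-04] 0.049
ejector 0.59 [329. 144.] [ 0.4981 -0.2498  0.0238] 10470 z5/50/95 [0.0056 0.0084 0.0494]
  top layer 3683 [ 0.5017 -0.2486  0.0476] (array([ 525.7, -242.5]), array([176.,  70.]), 14.24)
pedal 0.63 [330. 118.] [ 0.4673 -0.2574  0.0414] 2507 z5/50/95 [0.0244 0.0458 0.0475]
  top layer 1833 [ 0.4573 -0.26    0.0462] (array([ 457.7, -259.8]), array([35.3, 50.2]), 14.74)
pedal 0.18 [326. 141.] [ 0.4975 -0.2499  0.0238] 10324 z5/50/95 [0.0057 0.0084 0.0494]
  top layer 3649 [ 0.5015 -0.2489  0.0476] (array([ 525.7, -242.5]), array([176.,  70.]), 14.24)
cover 0.57 [327. 214.] [ 0.5556 -0.2351  0.0685] 3967 z5/50/95 [0.0537 0.07   0.0713]
  top layer 3579 [ 0.5576 -0.2345  0.0701] (array([ 559.8, -233.6]), array([84.4, 50. ]), 14.84)
3114 [ 0.5572 -0.2343  0.07  ] (array([ 559.7, -233.7]), array([84.4, 49.7]), 14.72)
```

View pics/w4.png

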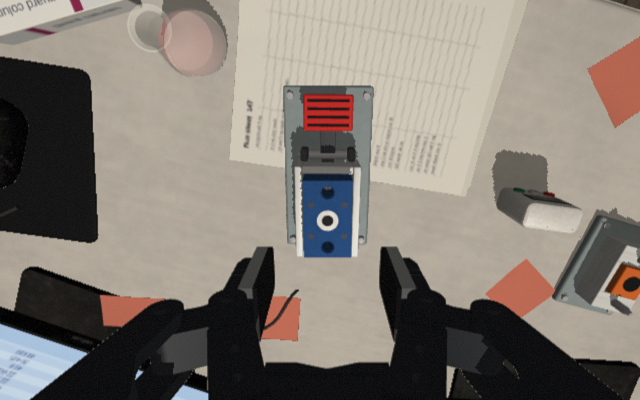

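Request:
{"api": "jog_arm", "payload": {
  "targets": [-0.41, 25, 6, -20, 0, -0.41, 25, 6, -30, 0, -0.41, 0, 0, -20, 0, -0.41, 0, 0, -10, 0, -0.41, 0, 0, 0, 0, -0.41, 0, 0, 0, 0]
}}

```text
time: 7.85
tool_pos: [0.5591, -0.235, 0.15]
tool_rot: [-0.001, -0.126, 0.992, 0.0]
wrist_force: [-0.3, -0.2, 1.0]
opening: 0.0603
grip_force: 0.0
```

```bash
cat > tip.py <<'E'
from ej import *
def tip(f):
    im,d,M=snap('wrist',f);s=arm.sense();print(s['tool_pos'].round(4),s['opening'],s['tool_rot'].round(3))
    K=np.array(M['mtx']);
    r,c=np.mgrid[:400,:640];m=(d>0)&(r>150)&(c>200)&(c<450)
    P=pts(d,M,m); t=s['tool_pos']; yaw=2*np.arctan2(s['tool_rot'][2],s['tool_rot'][1])-np.pi/2
    e=np.array([np.cos(yaw),np.sin(yaw)]); n=np.array([e[1],-e[0]])
    u=(P[:,:2]-t[:2])@e; v=(P[:,:2]-t[:2])@n
    for sg in (1,-1):
        k=(sg*u>.005)&(sg*u<.05)&(abs(v)<.016)&(P[:,2]>.075)&(P[:,2]<t[2]+.06)
        if k.sum()>20: print(sg,k.sum(),'tip z-tcp',np.percentile(P[k,2]-t[2],[0.5,2,10]).round(4),'u at tip',np.percentile(u[k&(P[:,2]<t[2]+.05)],[2,50,98]).round(4),'v',np.percentile(v[k],[2,50,98]).round(4))
    h=cv2.cvtColor(im,cv2.COLOR_RGB2HSV)
    B=pts(d,M,(h[...,0]>100)&(h[...,0]<128)&(h[...,1]>100)&(h[...,2]>30))
    B=B[(np.hypot(*(B[:,:2]-t[:2]).T)<.07)&(B[:,2]>.04)]
    if len(B):print('cover',len(B),B.mean(0).round(4),rect(B[B[:,2]>np.percentile(B[:,2],80)-.004]),np.percentile(B[:,2],[5,50,95]).round(4))
    return P,u,v
E
python3 -c "
from tip import *
tip('w5')"
```

```text
[ 0.5599 -0.2353  0.1512] 0.06034811949010291 [ 0.    -0.126  0.992 -0.   ]
1 2058 tip z-tcp [0.0268 0.0283 0.0332] u at tip [0.0298 0.0303 0.0431] v [-0.0122 -0.0077  0.0093]
-1 2045 tip z-tcp [0.0267 0.0284 0.0332] u at tip [-0.043  -0.0304 -0.0299] v [-0.0122 -0.0077  0.0093]
cover 6330 [ 0.5567 -0.2344  0.0689] (array([ 560.2, -233.5]), array([84.9, 49.7]), 14.48) [0.0584 0.07   0.0712]
```

Request:
{"api": "jog_arm", "payload": {
  "targets": [-0.41, 0, 1, -30, 0, -0.41, 0, 0, -35, 0, -0.41, 0, 0, -30, 0, -0.41, 0, 0, -18, 0, -0.41, 0, 0, -9, 0, -0.41, 0, 0, 0, 0]
}}

```text
time: 8.4
tool_pos: [0.5597, -0.2334, 0.028]
tool_rot: [-0.001, -0.127, 0.992, 0.0]
wrist_force: [-1.1, 0.1, -0.1]
opening: 0.0602
grip_force: 0.0
```

```bash
python3 -c "
from tip import *
tip('w6')
print(arm.sense()['wrist_force'])"
```

```text
[ 0.5608 -0.2338  0.0293] 0.060488372102479496 [ 0.    -0.127  0.992 -0.   ]
1 1109 tip z-tcp [0.0458 0.046  0.0471] u at tip [0.03   0.0308 0.0434] v [-0.0125 -0.008   0.0091]
-1 1112 tip z-tcp [0.0457 0.0459 0.0472] u at tip [-0.0431 -0.031  -0.0297] v [-0.0124 -0.008   0.0091]
cover 20767 [ 0.5517 -0.2356  0.0687] (array([ 559.8, -233.4]), array([84.5, 49.8]), 14.78) [0.0549 0.07   0.0711]
[-0.00825012 -0.34096642  1.23002485]
```

Request:
{"api": "jog_arm", "payload": {
  "targets": [1, 0, 0, -1, 0, 1, 0, 0, 0, 0, 1, 0, 0, 0, 0, 1, 0, 0, 0, 0, 1, 0, 0, 0, 0],
  "newtons": 60
}}

```text
time: 8.87
tool_pos: [0.5619, -0.2339, 0.0287]
tool_rot: [0.002, -0.127, 0.992, -0.001]
wrist_force: [1.4, -0.5, 1.8]
opening: 0.0487
grip_force: 64.1
```

Lift straight up.

Request:
{"api": "jog_arm", "payload": {
  "targets": [1, 0, 0, 6, 0, 1, 0, 0, 12, 0, 1, 0, 0, 20, 0, 1, 0, 0, 25, 0, 1, 0, 0, 25, 0, 1, 0, 0, 20, 0, 1, 0, 0, 10, 0, 1, 0, 0, 0, 0, 1, 0, 0, 0, 0]
}}

```text
time: 9.62
tool_pos: [0.56, -0.2327, 0.1453]
tool_rot: [-0.0, -0.127, 0.992, 0.0]
wrist_force: [-0.1, 0.2, -1.7]
opening: 0.0483
grip_force: 63.8
```

```bash
python3 -c "
from tip import *
tip('w7');im,d,M=snap('side','s7')
print(arm.sense()['wrist_force'].round(2),arm.sense()['grip_force'])"
```

```text
[ 0.5594 -0.2325  0.1443] 0.048887603848746186 [-0.001 -0.127  0.992  0.001]
1 4503 tip z-tcp [0.0316 0.0353 0.04  ] u at tip [0.0054 0.0167 0.0352] v [-0.0151 -0.0047  0.0149]
-1 4805 tip z-tcp [0.0321 0.0356 0.04  ] u at tip [-0.037  -0.0177 -0.0056] v [-0.0151 -0.0044  0.0149]
cover 20570 [ 0.5518 -0.2353  0.1834] (array([ 559.1, -233.4]), array([85.6, 50.1]), 14.62) [0.1705 0.185  0.186 ]
[ 0.6   0.4  -1.72] 63.771586418151855
```

View pics/w7.png

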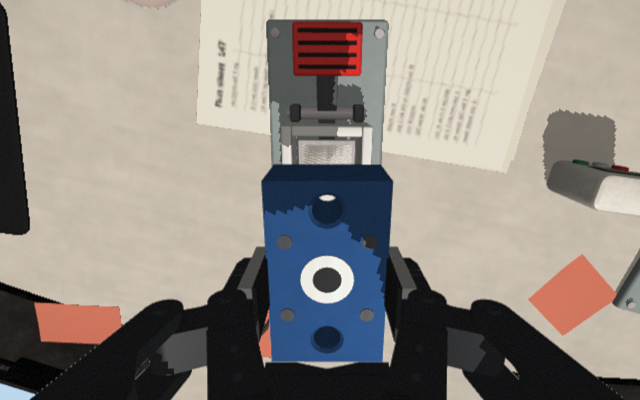

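Request:
{"api": "jog_arm", "payload": {
  "targets": [1, 0, 20, 0, -1, 1, 0, 36, 0, -2, 1, 0, 40, 0, -2, 1, 0, 40, 0, -2, 1, 0, 40, 0, -2, 1, 0, 40, 0, -2, 1, 0, 36, 0, -2, 1, 0, 20, 0, -2, 1, 0, 8, 0, -1.2, 1, 0, 0, 0, 0]
}}

```text
time: 10.55
tool_pos: [0.5592, 0.0505, 0.1437]
tool_rot: [-0.002, 0.011, 1.0, 0.0]
wrist_force: [-0.2, 0.2, -1.2]
opening: 0.0486
grip_force: 63.7
```

Request:
{"api": "jog_arm", "payload": {
  "targets": [1, 0, 0, 0, 0, 1, 0, 0, 0, 0]
}}

```text
time: 10.72
tool_pos: [0.56, 0.0452, 0.1447]
tool_rot: [-0.001, 0.014, 1.0, -0.001]
wrist_force: [0.1, -1.1, -1.3]
opening: 0.0489
grip_force: 63.7
```

```bash
cat > st.py <<'E'
from tip import *
def stand(n,f):
    im,d,M=snap(n,f)
    m=np.ones((400,640),bool);P=pts(d,M,m);c=np.array([.555,.1333])
    w=P[:,:2]-c; a=np.deg2rad(-1.6); x=w@[np.cos(a),np.sin(a)]; y=w@[-np.sin(a),np.cos(a)]
    near=(abs(x)<.075)&(abs(y)<.055)
    for nm,k in [('base',near&(abs(P[:,2]-.008)<.004)),('face',near&(abs(P[:,2]-.0395)<.002)),('seal',near&(abs(P[:,2]-.0455)<.002)&(abs(x)<.022)),('d+',near&(P[:,2]>.05)&(P[:,2]<.068)&(x>.015)),('d-',near&(P[:,2]>.05)&(P[:,2]<.068)&(x<-.015))]:
        if k.sum()>10: print(n,nm,k.sum(),P[k].mean(0).round(4),rect(P[k]),'zmax',P[k,2].max().round(4))
E
python3 -c "
from st import *
P,u,v=tip('w8'); stand('wrist','w8b'); stand('top','t8'); stand('side','s8')
f=np.load('pics/w8.npz');M=dict(mtx=f['K'],view=f['V']);h=cv2.cvtColor(f['im'],cv2.COLOR_RGB2HSV)
B=pts(f['d'],M,(h[...,0]>100)&(h[...,0]<128)&(h[...,1]>100)&(h[...,2]>30));t=arm.sense()['tool_pos']
B=B[(np.hypot(*(B[:,:2]-t[:2]).T)<.07)&(abs(B[:,2]-t[2]-.041)<.004)]
print('tilt',np.linalg.lstsq(np.c_[B[:,:2],np.ones(len(B))],B[:,2],rcond=None)[0])
"
```

```text
[0.5601 0.0451 0.1449] 0.04847091636415565 [-0.001  0.015  1.    -0.   ]
1 4690 tip z-tcp [0.0307 0.0341 0.0388] u at tip [0.0055 0.0174 0.036 ] v [-0.0151 -0.0047  0.015 ]
-1 4767 tip z-tcp [0.0309 0.0343 0.0388] u at tip [-0.0364 -0.0175 -0.0055] v [-0.0151 -0.0046  0.015 ]
cover 20619 [0.5516 0.0452 0.1827] (array([559. ,  44.9]), array([50.1, 85.4]), 88.37) [0.1698 0.1843 0.1854]
wrist base 4433 [0.5325 0.1288 0.009 ] (array([554.6, 133.1]), array([ 83.7, 122.6]), 88.57) zmax 0.012
wrist face 3431 [0.5512 0.1322 0.0391] (array([555.5, 133.3]), array([50.3, 83.9]), 88.54) zmax 0.0415
wrist seal 1918 [0.5544 0.1329 0.0452] (array([555. , 133.2]), array([34.4, 37.5]), 88.76) zmax 0.0474
wrist d+ 149 [0.5835 0.1311 0.0577] (array([584.1, 131.8]), array([7.3, 9.4]), 28.46) zmax 0.0643
wrist d- 160 [0.5245 0.1323 0.0582] (array([524.7, 132.8]), array([7.9, 9.5]), 66.81) zmax 0.0646
top base 153 [0.5577 0.1726 0.0091] (array([560.3, 172.1]), array([ 31.2, 141.9]), 88.78) zmax 0.012
top face 33 [0.5663 0.1574 0.0398] (array([558.2, 155.8]), array([78.8,  9.1]), 0.07) zmax 0.0415
side base 297 [0.5324 0.1173 0.0075] (array([550.1, 129.8]), array([ 83.3, 125.8]), 87.83) zmax 0.012
side face 82 [0.5508 0.1263 0.0391] (array([549. , 129.2]), array([85.3, 49.3]), 2.15) zmax 0.0414
side seal 34 [0.5507 0.1287 0.0449] (array([550.6, 129.1]), array([30.2, 35. ]), 68.88) zmax 0.0475
side d+ 11 [0.5808 0.1318 0.0555] (array([581.7, 132.6]), array([11.8,  6.2]), 43.23) zmax 0.0602
tilt [-0.00422128  0.0002299   0.18675067]
```

Request:
{"api": "jog_arm", "payload": {
  "targets": [1, -1, 20, 0, 0, 1, -1, 30, 0, 0, 1, -1, 25, 0, 0, 1, -1, 13, 0, 0, 1, 0, 0, -20, 0, 1, 0, 0, -30, 0, 1, 0, 0, -17, 0, 1, 0, 0, -8, 0, 1, 0, 0, 0, 0, 1, 0, 0, 0, 0]
}}

```text
time: 11.75
tool_pos: [0.557, 0.1342, 0.0708]
tool_rot: [0.0, 0.014, 1.0, -0.0]
wrist_force: [0.5, 0.4, -0.7]
opening: 0.0489
grip_force: 63.7
```

```bash
python3 -c "
from st import *
tip('w9'); stand('wrist','w9b'); stand('top','t9'); stand('side','s9')
im=cv2.imread('pics/w9.png');cv2.imwrite('pics/c9.png',im[100:400,180:460])
"
```

```text
[0.5576 0.1345 0.0715] 0.04886578377255284 [0.001 0.014 1.    0.   ]
1 4621 tip z-tcp [0.0303 0.0338 0.0384] u at tip [0.0055 0.0171 0.0355] v [-0.0151 -0.005   0.0149]
-1 4880 tip z-tcp [0.0304 0.0342 0.0384] u at tip [-0.037  -0.0179 -0.0055] v [-0.015  -0.0048  0.015 ]
cover 20613 [0.5485 0.134  0.1089] (array([555.8, 133.8]), array([50.1, 85.1]), 88.32) [0.096  0.1105 0.1115]
wrist base 4850 [0.5069 0.1347 0.009 ] (array([514. , 134.5]), array([85. , 42.4]), 89.87) zmax 0.012
wrist face 1277 [0.5177 0.1345 0.0391] (array([517.8, 134.2]), array([49.6,  9.1]), 88.37) zmax 0.0413
wrist seal 63 [0.5411 0.1345 0.0451] (array([541.2, 134.5]), array([2.9, 8.7]), 4.71) zmax 0.0468
top base 184 [0.5321 0.1054 0.0088] (array([555.1, 106.2]), array([ 52.1, 147. ]), 87.14) zmax 0.012
top face 28 [0.5278 0.1185 0.0393] (array([536.1, 121.2]), array([17.8, 41.9]), 88.6) zmax 0.041
side base 300 [0.5324 0.1174 0.0074] (array([550.8, 131.9]), array([ 87.7, 125.5]), 87.58) zmax 0.012
side face 70 [0.5459 0.1254 0.0391] (array([549.9, 131.7]), array([48.1, 83.5]), 86.43) zmax 0.0415
side seal 34 [0.5506 0.131  0.0446] (array([550.9, 128.8]), array([29.7, 34.8]), 73.8) zmax 0.0472
side d- 12 [0.5201 0.1329 0.0553] (array([520.1, 133.1]), array([8.1, 5.7]), 12.05) zmax 0.0604
```

View pics/w9.png

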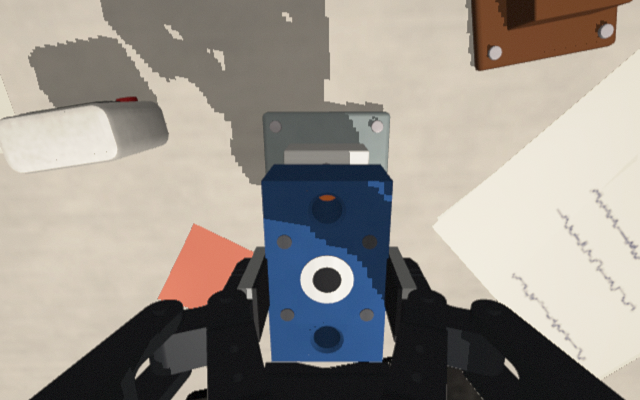

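Request:
{"api": "jog_arm", "payload": {
  "targets": [1, -0.7, -0.6, -6, 0, 1, 0, 0, -6, 0, 1, 0, 0, -4, 0, 1, 0, 0, -3, 0, 1, 0, 0, -3, 0, 1, 0, 0, 0, 0]
}}

```text
time: 12.45
tool_pos: [0.5557, 0.1342, 0.0477]
tool_rot: [-0.0, 0.014, 1.0, -0.0]
wrist_force: [-0.3, -0.3, -2.4]
opening: 0.0488
grip_force: 63.8
```

Request:
{"api": "jog_arm", "payload": {
  "targets": [1, 0, 0, -3, 0, 1, 0, 0, -3, 0, 1, 0, 0, 0, 0]
}}

```text
time: 12.7
tool_pos: [0.5559, 0.1342, 0.042]
tool_rot: [0.0, 0.014, 1.0, -0.0]
wrist_force: [0.1, -0.2, -1.8]
opening: 0.0486
grip_force: 63.8
```

Request:
{"api": "jog_arm", "payload": {
  "targets": [1, 0, 0, -3, 0, 1, 0, 0, -3, 0, 1, 0, 0, 0, 0]
}}

```text
time: 12.95
tool_pos: [0.5559, 0.1343, 0.0365]
tool_rot: [0.0, 0.014, 1.0, 0.0]
wrist_force: [-1.1, -0.2, 4.0]
opening: 0.0485
grip_force: 64.4
```

Request:
{"api": "jog_arm", "payload": {
  "targets": [1, 0, 0, -2, 0, 1, 0, 0, -2, 0, 1, 0, 0, 0, 0]
}}

```text
time: 13.2
tool_pos: [0.556, 0.1343, 0.033]
tool_rot: [0.0, 0.014, 1.0, 0.0]
wrist_force: [-3.2, -0.3, 6.2]
opening: 0.048
grip_force: 64.7
```

Request:
{"api": "jog_arm", "payload": {
  "targets": [1, 0, 0, -2, 0, 1, 0, 0, -1, 0, 1, 0, 0, 0, 0]
}}

```text
time: 13.45
tool_pos: [0.556, 0.1344, 0.0314]
tool_rot: [0.0, 0.014, 1.0, 0.0]
wrist_force: [-4.7, -2.1, 14.6]
opening: 0.0484
grip_force: 65.6
```

Request:
{"api": "jog_arm", "payload": {
  "targets": [1, 0, 0, -1, 0, 1, 0, 0, -1, 0, 1, 0, 0, 0, 0, 1, 0, 0, 0, 0]
}}

```text
time: 13.78
tool_pos: [0.556, 0.1344, 0.0313]
tool_rot: [-0.0, 0.014, 1.0, 0.001]
wrist_force: [-9.0, -1.6, 28.3]
opening: 0.0485
grip_force: 67.3
```

```bash
python3 -c "
from st import *
tip('w10');print(arm.sense()['wrist_force'].round(1),arm.sense()['dq'].round(4))
f=np.load('pics/w10.npz');M=dict(mtx=f['K'],view=f['V']);h=cv2.cvtColor(f['im'],cv2.COLOR_RGB2HSV)
B=pts(f['d'],M,(h[...,0]>100)&(h[...,0]<128)&(h[...,1]>100)&(h[...,2]>30));B0=B
B=B[(np.hypot(*(B[:,:2]-[.555,.133]).T)<.05)&(abs(B[:,2]-.072)<.005)]
print('top',np.median(B[:,2]),'tilt',np.linalg.lstsq(np.c_[B[:,:2],np.ones(len(B))],B[:,2],rcond=None)[0])
F=B0[(abs(B0[:,0]-.513)<.003)&(abs(B0[:,1]-.134)<.02)];print('front face z',np.percentile(F[:,2],[1,50,99]).round(4))
im,d,M=snap('side','s10');cv2.imwrite('pics/c10.png',cv2.resize(im[150:240,240:350,::-1],None,fx=6,fy=6,interpolation=cv2.INTER_CUBIC))
"
```

```text
[0.556  0.1344 0.0313] 0.048552929934780435 [-0.     0.014  1.     0.001]
1 1064 tip z-tcp [0.0439 0.0441 0.0456] u at tip [0.0236 0.0257 0.0368] v [-0.0115 -0.0072  0.0099]
-1 1063 tip z-tcp [0.0438 0.044  0.0453] u at tip [-0.0381 -0.0266 -0.0246] v [-0.0115 -0.0072  0.0101]
cover 20522 [0.5475 0.1341 0.0698] (array([554.9, 133.9]), array([50.2, 85.2]), 88.54) [0.0588 0.0711 0.0721]
[-10.1  -2.1  29.4] [-0.0009  0.0009 -0.0005  0.0009 -0.0007 -0.0003 -0.0005]
top 0.07113579103615188 tilt [0.0006827  0.00074835 0.07061095]
front face z [0.0427 0.0667 0.0724]
```

View pics/c10.png

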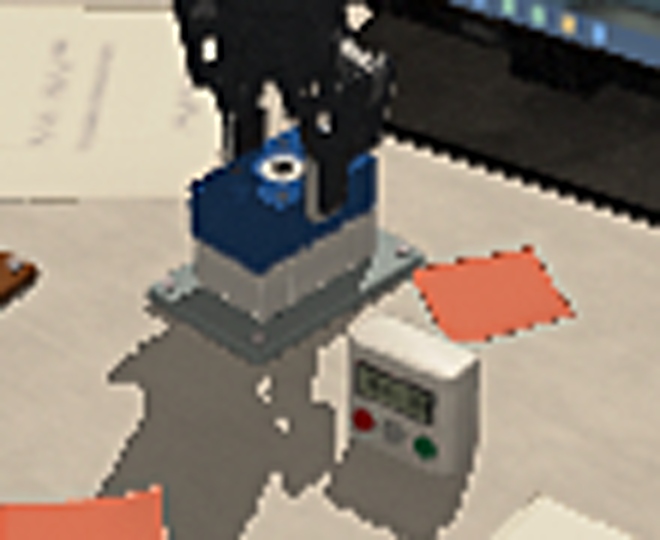

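The picture shows the cover seated flush on the grey stand at about (285,230), with no visible gap and the timer undisturbed. The cover's top is 32.0 mm above the measured face, it is level, and it is held with about 29 N.

```bash
python3 -c "
from bench import arm
print(arm.close_job())"
```

```text
the job is handed in; nothing more can be done
None
```

I pressed the pedal to its stop, lifted the cover out and seated it on the two dowels of the grey stand, then handed the job in at about 14 s with the gripper still pressing it closed (about 29 N); no verdict was returned.

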